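Take the depth of the feeder post hole

TASK

Measure the hole in the bird feeder's post foot with the depth gauge: lift the gauge out of its stand by its head and lower it straight into the hole, so that the block itself pushes the brass stop up the rod, until the rod bottoms out; keep a light pressure on the bottom for two seconds, never a hard one (20 N breaks the plug loose). Then let go and leave the gauge standing in the hole with its stop resting on the block; do not touch the stop or tip the gauge over, and leave the other things on the bench where they are.

Things in the scene. Friction and masses are not known exactly. Their poses are not given: they have to be found in the camera images.
- gauge: The depth gauge, a loose tool of about 180 g in all: a plain straight steel rod 12 mm thick with a bevelled foot and a dark round wooden head on top, 135 mm long in all. Origin at the centre of the rod's foot, z up along the rod to the head. The head is a cylinder 24 mm across, from 95 to 135 mm above the foot; hold it there. It starts standing upright in the stand.
- stop: The gauge's stop: a brass collar, 36 mm across and 14 mm thick, round the rod below the head. Origin at the centre of its underside, z up along the rod. It grips the rod by friction: it stays where it is on the rod until pushed along with about 4 N, then slides steadily under that force. At the start its underside is 24 to 30 mm above the rod's foot; it can be pushed up to 74 mm above the foot.
- foot: The bird feeder's post foot: a square birch block 100 x 100 mm and 80 mm tall, fixed to the bench, with one round hole going straight down in the middle of its top and four small flat steel screw heads at its corners. Origin at the centre of its underside, z up.
- bore_mouth (a point): Centre of the hole's mouth, level with the top face of the block. The hole is 14 mm across with a 2 mm bevel at the mouth, and vertical. It is blind: its floor lies somewhere between 32 and 56 mm below the top face, differently each time, and is not told.
- plug: The hard wooden plug, driven in from below, whose top end is the floor of the hole. Origin at the centre of the block's underside; the plug's length, and so the depth of the hole, is not told and has to be felt. It is hard: once the rod is on it, the force climbs by roughly 10 N for each further mm of travel of a stiff arm, on top of the 4 N of the sliding stop.
- stand: The gauge's stand: a low square wooden block 70 x 70 mm and 30 mm tall, fixed to the bench, with a round socket 13.5 mm across and 20 mm deep in the middle of its top, in which the gauge stands with its foot 10 mm above the bench. Origin at the centre of its underside, z up.
- brush: Bystander: wooden dog brush lying bristles down, about 193 mm long with a 55 mm wide head and a narrower handle, 43 mm tall; origin at the middle of its length, underneath, long axis x with the handle to -x.
- jar: Bystander: glass mason jar with its lid on, 84 mm across, 130 mm tall; origin at the centre of its underside.
- mug: Bystander: closed steel travel mug, 76 mm across, 175 mm tall; origin at the centre of its underside.
- feeder: Bystander: clear plastic bird feeder tube lying down, 260 mm long along its y axis with square end caps 80 x 80 mm; origin at the centre of its underside.
- birchbox: Bystander: small closed birch box with hinges, 104 x 144 mm, 60 mm tall; origin at the centre of its underside.
- screwdriver: Bystander: screwdriver with a wooden handle, about 200 mm long, lying along its x axis; origin at its middle, underneath.
Things that resemble listed ones, but are neither listed nor needed, are in the scene too. Of the things shaped like the stand, the wooden one is meant.

How it is judged:
By the outcome, as a careful person would: the job done as asked, in the order asked, and still so for the second after the job is handed in, with the robot touching nothing.
It also fails if it takes over 67 s, if anything falls off the work surface, if the arm or the gripper's body presses on something with over 40 N, if the wrist force passes 120 N, or if a joint passes its speed limit or range.

ROBOT

A 6-joint arm with a two-finger parallel gripper is mounted at the origin on the work surface. World frame = base frame: x ahead of the robot, y to its left, z up, the work surface at z = 0. Lengths are in m, angles in rad, forces in N, time in s.
With the tool pointing down it reaches from about 0.25 to 0.725 m from the base axis. Payload 4 kg.
Tool frame: the origin (TCP) lies midway between the tips of the shut fingers; the grasp point (between the pads) lies 19 mm behind it; z points along the fingers, y is the line along which they close (so a half turn about z gives the same grasp; the last joint's range is limited). The gripper opens to 85 mm and grips with 20 to 120 N. Pads are 22 mm wide; open, the fingers measure 114 mm over their backs; the gripper's body (76 mm by 85 mm) begins 54 mm behind the grasp point. The pads swing forward as they close: fully open they stand 13 mm farther back than shut.
Start: joints at [-1.182, 0.241, 0.005, 1.335, 0, 1.571], TCP at [0.19, -0.463, 0.199] pointing down, gripper open.
Joint ranges: [-2.72, 2.72], [-1.05, 1.87], [-1.09, 1.28], [-1.99, 2.15], [-1.42, 1.44], [-3.14, 3.14]. Speed limits (rad/s): [2.79, 2.79, 3.14, 3.14, 3.14, 3.14].

INTERFACE

Orientations are given as a unit quaternion [x, y, z, w].
In Python, from workcell import get_obs, camera, job_done, silhouettes gives the robot as it stands. The module is installed in compiled form; this text tells all that it offers.
- The arm moves only by the tool drive_tool, never from a script. Its argument "increments" is a list of rows, each a list of 3 entries, a list of its own where there are three numbers: the shift along the world's x, y, z in mm, then the turn, a rotation vector about the world's x, y, z in degrees, then the opening, from 0 (shut) to 1 (fully open). A call has 1 to 8 rows; each row shifts and turns the commanded pose from where the row before left it; what a row does not reach is not made up. A row lasts 1/12 s, in which the tool goes at most 41.7 mm and 7.16 degrees, less where a joint would pass 70% of its speed; a pose out of reach is approached as far as the arm can. A call is refused whole if a number of a shift passes 41.7 or a number of a turn 7.16, either way. A call with a gripper value outside its range is refused whole. The fingers move at their own pace and stop on an object; the grip force is fixed at half the most. Time passes only in rows, so rows that do not move let the fingers close. It gives the time, the measured TCP pose, the force, the opening and the grip force at its end, in the units of the state.
- get_obs(): the state, without advancing time (a new reading comes with each control period).
- camera(name): name is "scene" or "top"; returns a dict with "image" (400x640x3 uint8, red, green, blue), "K" (3x3 intrinsics, pixels), "view" (4x4, takes a point from world to camera coordinates). Camera axes: x right, y down, z forward; pixel columns grow to the right and rows downward; lengths in m; the calibration is good to about 2 mm. A picture is of the moment at which its call begins. There is no depth.
- job_done(): hands the job in; it is judged then, once.
Trained networks look in a picture, given as the dict that the camera call returned (one of the last four; its "shot" number tells which), for a name from the list of things; names that differ only in an ending like _2 or _b are one class to them, and where a whole thing is asked for, a point or a joint stands for the part that bears it (a point fixed in the world has none). Each returns a list of dicts, best first, with "conf" (0 to 1); they miss things now and then, are a little off and sometimes report something else, mostly with a low value. They report only what shows in the picture. A call takes as long as a camera call. They do not tell look-alikes from the thing itself.
- silhouettes(query, picture): "region" (400x640 bool, what is visible of it) and "bbox" ([left, top, right, bottom] in pixels, round what is visible of it).
The state is a dict: "clock": time; "joint_pos": joint angles; "joint_vel": joint speeds; "tau": joint torques, N m; "eef_pos": TCP position; "tool_rot": TCP orientation; "ft_force": force on the tool from outside, world axes, zero at the start; "ft_torque": the same for the moment, N m; "grip_width": finger opening in m; "grasp_force": force on a finger pad.
Only numpy, scipy, OpenCV 4.12 (cv2) and the standard library are available. Lean on these libraries where they do the work, as an engineer would, in place of code of your own. Each camera call takes 0.05 s, during which the arm holds its last target. There are 200 camera calls.

## Working session

There is one attempt and no reset: what is moved stays moved. The work goes in short steps, Python scripts to look and compute and a tool call to move; the robot and the scene stay as the last step left them, time stands still between calls to the robot, and variables do not carry over. Pictures are saved under pics/ and viewed, at most 10 in all, crops included, and the job is handed in when it is done.

Besides the shell and the picture viewer there is one more tool, called after "Request:" in YAML: its name, and indented under it one key for each argument. drive_tool: Moves the arm, as the interface text tells. Its arguments: {"type":"object","properties":{"increments":{"type":"array"}},"required":["increments"]}

```bash
mkdir -p pics; cat > h.py <<'E'
import numpy as np, cv2
from workcell import get_obs, camera, job_done, silhouettes
def save(c,n,box=None,s=1):
    im=c["image"][:,:,::-1]
    if box: im=im[box[1]:box[3],box[0]:box[2]]
    cv2.imwrite("pics/"+n,cv2.resize(im,None,fx=s,fy=s,interpolation=cv2.INTER_CUBIC))
def proj(c,p):
    q=c["view"]@np.append(p,1); u=c["K"]@q[:3]; return u[:2]/u[2]
def atz(c,uv,z):
    V=np.array(c["view"]); R=V[:3,:3]; o=-R.T@V[:3,3]
    d=R.T@np.linalg.solve(c["K"],[uv[0],uv[1],1]); return o+d*(z-o[2])/d[2]
def tri(cs,uvs):
    A=[];b=[]
    for c,uv in zip(cs,uvs):
        V=np.array(c["view"]); R=V[:3,:3]; o=-R.T@V[:3,3]
        d=R.T@np.linalg.solve(c["K"],[uv[0],uv[1],1]); d/=np.linalg.norm(d)
        P=np.eye(3)-np.outer(d,d); A.append(P); b.append(P@o)
    A=np.vstack(A); b=np.hstack(b); x=np.linalg.lstsq(A,b,rcond=None)[0]; return x, np.linalg.norm(A@x-b)
E
python3 - <<'E'
from h import *
for n in("scene","top"):
    c=camera(n); save(c,n+"0.png")
    V=c["view"]; print(n,"cam at",(-V[:3,:3].T@V[:3,3]).round(3),"dir",V[2,:3].round(2), "f",c["K"][0,0])
    for q in("gauge","stop","foot","stand","brush","jar","mug","feeder"):
        for s in silhouettes(q,c)[:3]:
            m=s["region"]; ys,xs=np.nonzero(m); print(q,round(s["conf"],2),s["bbox"],xs.mean().round(1),ys.mean().round(1),len(xs))
o=get_obs(); print(o["eef_pos"],o["tool_rot"],o["ft_force"],o["clock"])
E
```

```text
scene cam at [ 1.352 -0.386  0.764] dir [-0.71  0.36 -0.61] f 443.3725846515224
gauge 0.59 [215.9, 215.0, 238.2, 259.6] 225.6 238.4 453
stop 0.68 [220.7, 249.0, 233.6, 264.4] 228.8 254.4 103
foot 0.84 [332.0, 159.1, 382.3, 203.9] 356.7 181.2 1857
foot 0.46 [221.8, 247.5, 233.5, 264.8] 228.5 254.1 128
stand 0.95 [182.1, 217.8, 218.2, 251.2] 201.5 232.0 803
stand 0.84 [158.7, 266.7, 206.9, 310.6] 181.7 288.2 1148
stand 0.76 [206.6, 246.4, 250.1, 279.2] 230.2 263.2 846
brush 0.84 [284.9, 189.1, 325.4, 241.0] 305.5 215.1 985
jar 0.86 [331.3, 217.9, 372.6, 281.5] 351.9 249.0 2111
mug 0.76 [428.5, 125.5, 461.2, 186.5] 443.7 153.0 1567
feeder 0.56 [192.6, 258.0, 321.2, 350.5] 256.8 300.7 4551
top cam at [ 0.464 -0.006  1.58 ] dir [ 0.06  0.02 -1.  ] f 509.07501783583353
stop 0.63 [396.9, 186.1, 408.8, 196.9] 402.7 192.0 52
foot 0.65 [241.2, 202.9, 288.6, 246.5] 265.6 223.5 1253
stand 0.97 [393.2, 181.2, 418.4, 203.1] 402.9 192.3 450
stand 0.96 [356.8, 215.2, 379.2, 237.3] 367.6 225.3 524
stand 0.93 [401.6, 220.3, 423.8, 250.3] 412.2 235.9 574
brush 0.57 [318.6, 180.7, 340.1, 246.2] 328.7 210.8 921
jar 0.72 [312.3, 126.7, 338.3, 157.9] 323.7 140.9 739
jar 0.16 [397.1, 183.2, 412.1, 195.3] 406.0 189.6 102
mug 0.76 [157.6, 189.4, 200.4, 212.9] 177.8 200.0 812
feeder 0.97 [360.4, 120.6, 448.0, 153.0] 402.9 137.4 2061
[ 0.18952807 -0.46270473  0.19894876] [9.81166221e-01 1.93165328e-01 3.13949614e-06 4.40739084e-05] [ 0.15631198 -0.69975732  0.89959846] 0.9
```

View pics/scene0.png

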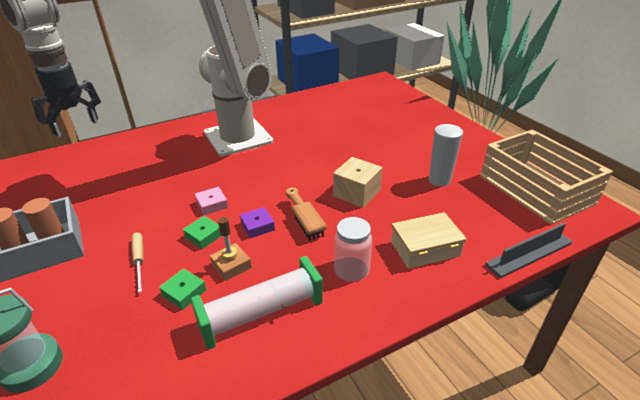

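View pics/top0.png

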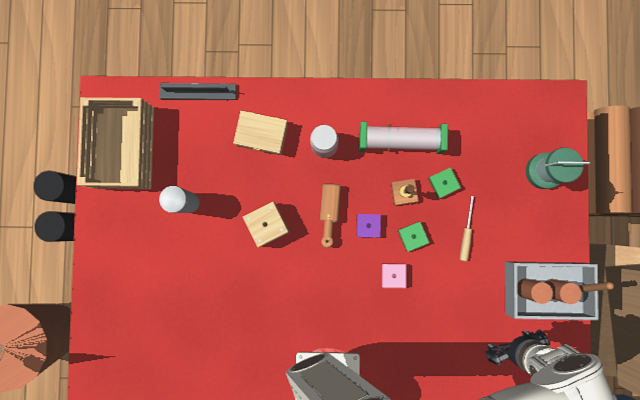

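The gauge stands in the wooden stand, at scene (229,250) and top (404,191). The stand-like blocks are pink, purple and two green ones, and only this one is wooden. The birch foot with its hole is at scene (357,170) and top (265,224). I'll enlarge both to confirm.

```bash
python3 - <<'E'
from h import *
s=camera("scene"); t=camera("top")
R=lambda c,b:cv2.resize(c["image"][b[1]:b[3],b[0]:b[2],::-1],(400,300),interpolation=cv2.INTER_CUBIC)
im=np.vstack([np.hstack([R(s,(200,210,264,258+0)),R(s,(326,154,390,202))]),np.hstack([R(t,(380,170,428,206)),R(t,(241,206,289,242))])])
cv2.imwrite("pics/crop.png",im)
E
```

```text
(no output)
```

View pics/crop.png

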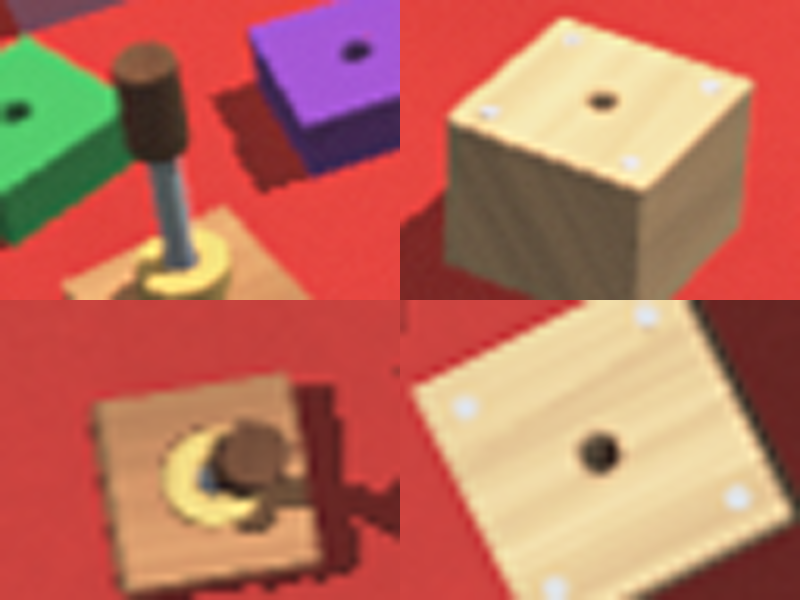

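The crops confirm it: the wooden stand carries a brass stop and a dark head, with the head top at scene (222.9,219.5) and top (409.9,187.9). The birch foot has four screw heads, with its hole at scene (357.9,169.7) and top (264.6,223.9).

```bash
python3 - <<'E'
from h import *
s=camera("scene"); t=camera("top")
S=lambda x,y,x0,y0,k:((x+.5)/k-.5+x0,(y+.5)/k-.5+y0)
h=[S(146,62,200,210,6.25),S(253,153,380,170,8.333)]
b=[S(202,101,326,154,6.25),S(200,153,241,206,8.333)]
print("head",tri([s,t],h),atz(s,h[0],.145),atz(t,h[1],.145))
print("hole",tri([s,t],b),atz(s,b[0],.08),atz(t,b[1],.08))
for a in[(171,40),(311,87),(231,163),(89,112)]: print("sc",atz(s,S(*a,326,154,6.25),.08).round(4))
for a in[(66,107),(246,16),(337,198),(154,290)]: print("top",atz(t,S(*a,241,206,8.333),.08).round(4))
for a in[(95,105),(285,75),(322,263),(128,292)]: print("stand",atz(t,S(*a,380,170,8.333),.03).round(4))
E
```

```text
head (array([ 0.59045185, -0.22673628,  0.14551773]), np.float64(0.0003077999487891763)) [ 0.58971802 -0.22680241  0.145     ] [ 0.59055969 -0.22660565  0.145     ]
hole (array([0.48446636, 0.19071728, 0.08083202]), np.float64(7.887395234358512e-05)) [0.48342843 0.19147413 0.08      ] [0.48445095 0.19077697 0.08      ]
sc [0.4332 0.2062 0.08  ]
sc [0.4976 0.2401 0.08  ]
sc [0.5308 0.1765 0.08  ]
sc [0.4665 0.143  0.08  ]
top [0.5001 0.2387 0.08  ]
top [0.5332 0.1754 0.08  ]
top [0.4692 0.1419 0.08  ]
top [0.4358 0.2061 0.08  ]
stand [ 0.6177 -0.1865  0.03  ]
stand [ 0.6295 -0.2559  0.03  ]
stand [ 0.5607 -0.2696  0.03  ]
stand [ 0.5492 -0.199   0.03  ]
```

Request:
drive_tool:
  increments:
    - [[20,12,0],[0,0,5],1]
    - [[34,20,0],[0,0,6],1]
    - [[34,20,0],[0,0,6],1]
    - [[34,20,0],[0,0,6],1]
    - [[34,20,0],[0,0,6],1]
    - [[34,20,0],[0,0,6],1]
    - [[34,20,0],[0,0,6],1]
    - [[34,20,0],[0,0,4],1]

```text
clock: 1.77
eef_pos: [0.4491, -0.3094, 0.1991]
tool_rot: [0.831, 0.556, 0.0, 0.0]
ft_force: [0.2, -0.6, 0.6]
grip_width: 0.0851
grasp_force: 0.0
```

Request:
drive_tool:
  increments:
    - [[34,20,0],[0,0,0],1]
    - [[34,20,0],[0,0,0],1]
    - [[34,20,0],[0,0,0],1]
    - [[28,16,0],[0,0,0],1]
    - [[11,7,0],[0,0,0],1]
    - [[0,0,0],[0,0,0],1]
    - [[0,0,0],[0,0,0],1]

```text
clock: 2.35
eef_pos: [0.5887, -0.227, 0.1982]
tool_rot: [0.832, 0.555, -0.001, -0.0]
ft_force: [-0.5, -0.3, 0.5]
grip_width: 0.0851
grasp_force: 0.0
```

Request:
drive_tool:
  increments:
    - [[1.5,0,-20],[0,0,0],1]
    - [[0,0,-25],[0,0,0],1]
    - [[0,0,-25],[0,0,0],1]
    - [[0,0,-15],[0,0,0],1]
    - [[0,0,-5],[0,0,0],1]
    - [[0,0,0],[0,0,0],1]
    - [[0,0,0],[0,0,0],1]

```text
clock: 2.93
eef_pos: [0.5898, -0.2286, 0.1099]
tool_rot: [0.833, 0.553, 0.0, 0.0]
ft_force: [0.0, 0.0, -1.1]
grip_width: 0.0855
grasp_force: 0.0
```

```bash
python3 - <<'E'
from h import *
s=camera("scene"); t=camera("top")
R=lambda c,b:cv2.resize(c["image"][b[1]:b[3],b[0]:b[2],::-1],(400,300),interpolation=cv2.INTER_CUBIC)
cv2.imwrite("pics/pre.png",np.hstack([R(s,(190,180,270,240)),R(t,(364,160,444,220))]))
E
```

```text
(no output)
```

View pics/pre.png

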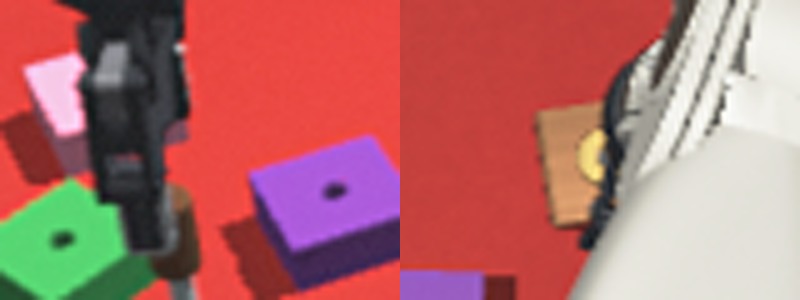

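The closer finger partly hides the head in the scene crop at about (165-195,190-270). The head lies between the fingers, as predicted.

Request:
drive_tool:
  increments:
    - [[0.5,1.5,0],[0,0,0],1]
    - [[0,0,0],[0,0,0],0.6]
    - [[0,0,0],[0,0,0],0.4]
    - [[0,0,0],[0,0,0],0.2]
    - [[0,0,0],[0,0,0],0.0]
    - [[0,0,0],[0,0,0],0]
    - [[0,0,0],[0,0,0],0]
    - [[0,0,0],[0,0,0],0]

```text
clock: 3.7
eef_pos: [0.5908, -0.2263, 0.1093]
tool_rot: [0.833, 0.554, 0.0, 0.0]
ft_force: [0.0, 0.3, 1.6]
grip_width: 0.019
grasp_force: 58.6
```

Request:
drive_tool:
  increments:
    - [[0,0,0],[0,0,0],0]
    - [[0,0,0],[0,0,0],0]
    - [[0,0,0],[0,0,0],0]

```text
clock: 3.95
eef_pos: [0.5908, -0.2263, 0.1093]
tool_rot: [0.833, 0.554, 0.0, 0.0]
ft_force: [-0.1, 0.4, 2.9]
grip_width: 0.0193
grasp_force: 58.7
```

Width reads 19 mm where the head is 24 mm, so I'll look before lifting.

```bash
python3 - <<'E'
from h import *
s=camera("scene"); t=camera("top")
R=lambda c,b:cv2.resize(c["image"][b[1]:b[3],b[0]:b[2],::-1],(400,400),interpolation=cv2.INTER_CUBIC)
cv2.imwrite("pics/grip.png",np.hstack([R(s,(195,195,260,260)),R(t,(380,160,430,210))]))
print(get_obs()["ft_torque"],get_obs()["grip_width"])
E
```

```text
[0.0420684  0.04869985 0.02009669] 0.01916567849480415
```

View pics/grip.png

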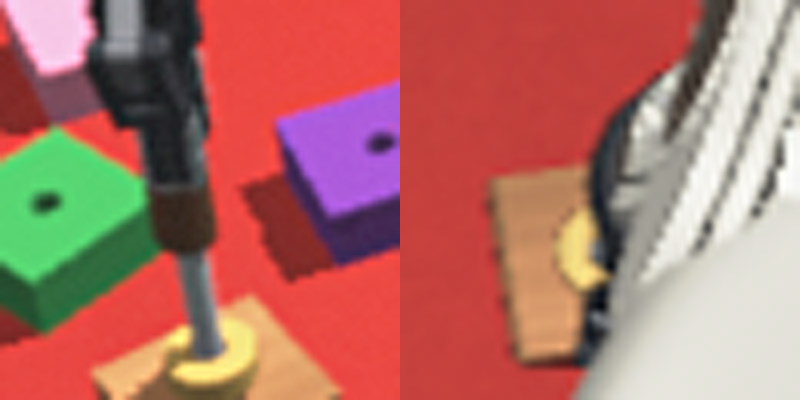

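Request:
drive_tool:
  increments:
    - [[0,0,4],[0,0,0],0]
    - [[0,0,6],[0,0,0],0]
    - [[0,0,10],[0,0,0],0]
    - [[0,0,15],[0,0,0],0]
    - [[0,0,20],[0,0,0],0]
    - [[0,0,20],[0,0,0],0]
    - [[0,0,15],[0,0,0],0]
    - [[0,0,5],[0,0,0],0]

```text
clock: 4.72
eef_pos: [0.5918, -0.2267, 0.2077]
tool_rot: [0.833, 0.554, 0.001, 0.002]
ft_force: [0.9, -0.0, -1.0]
grip_width: 0.0191
grasp_force: 58.9
```

Request:
drive_tool:
  increments:
    - [[-3,10,0],[0,0,0],0]
    - [[-5,20,0],[0,0,0],0]
    - [[-7.5,30,0],[0,0,0],0]
    - [[-7.5,30,0],[0,0,0],0]
    - [[-7.5,30,0],[0,0,0],0]
    - [[-7.5,30,0],[0,0,0],0]
    - [[-7.5,30,0],[0,0,0],0]
    - [[-7.5,30,0],[0,0,0],0]

```text
clock: 5.38
eef_pos: [0.5354, -0.0142, 0.2024]
tool_rot: [0.833, 0.554, -0.001, -0.001]
ft_force: [0.3, -0.2, -1.5]
grip_width: 0.0193
grasp_force: 58.9
```

Request:
drive_tool:
  increments:
    - [[-7.5,30,0],[0,0,0],0]
    - [[-7.5,30,0],[0,0,0],0]
    - [[-7.5,30,0],[0,0,0],0]
    - [[-7.5,30,0],[0,0,0],0]
    - [[-7.5,30,0],[0,0,0],0]
    - [[-7.5,30,0],[0,0,0],0]
    - [[-5,20,0],[0,0,0],0]
    - [[-3,10,0],[0,0,0],0]

```text
clock: 6.05
eef_pos: [0.4822, 0.1964, 0.2026]
tool_rot: [0.832, 0.555, -0.001, -0.001]
ft_force: [0.3, -0.3, -2.0]
grip_width: 0.0191
grasp_force: 58.9
```

Request:
drive_tool:
  increments:
    - [[0,0,0],[0,0,0],0]
    - [[0,0,0],[0,0,0],0]
    - [[0,0,0],[0,0,0],0]

```text
clock: 6.3
eef_pos: [0.4844, 0.1927, 0.2035]
tool_rot: [0.833, 0.554, -0.001, 0.0]
ft_force: [0.8, -0.1, -1.3]
grip_width: 0.0191
grasp_force: 58.9
```

Request:
drive_tool:
  increments:
    - [[0,-1.5,-5],[0,0,0],0]
    - [[0,0,-6],[0,0,0],0]
    - [[0,0,-2],[0,0,0],0]
    - [[0,0,0],[0,0,0],0]
    - [[0,0,0],[0,0,0],0]

```text
clock: 6.72
eef_pos: [0.4845, 0.1917, 0.1905]
tool_rot: [0.833, 0.554, -0.0, -0.0]
ft_force: [-0.1, -0.2, -0.7]
grip_width: 0.0192
grasp_force: 58.9
```

```bash
python3 - <<'E'
from h import *
s=camera("scene"); t=camera("top")
R=lambda c,b:cv2.resize(c["image"][b[1]:b[3],b[0]:b[2],::-1],(400,400),interpolation=cv2.INTER_CUBIC)
cv2.imwrite("pics/above.png",np.hstack([R(s,(326,134,376+14,198)),R(t,(235,194,295,254))]))
o=get_obs(); e=o["eef_pos"]; print(e,o["tool_rot"])
for z in(.08,.09): print(z,(proj(s,[e[0],e[1],z])-[326,134])*6.25, "hole",(np.array([357.9,169.74])-[326,134])*6.25)
E
```

```text
[0.48471833 0.19211949 0.19097666] [8.32678255e-01 5.53757093e-01 7.40541590e-05 2.27479676e-05]
0.08 [202.14593586 224.37526365] hole [199.375 223.375]
0.09 [203.10091715 205.50983817] hole [199.375 223.375]
```

View pics/above.png

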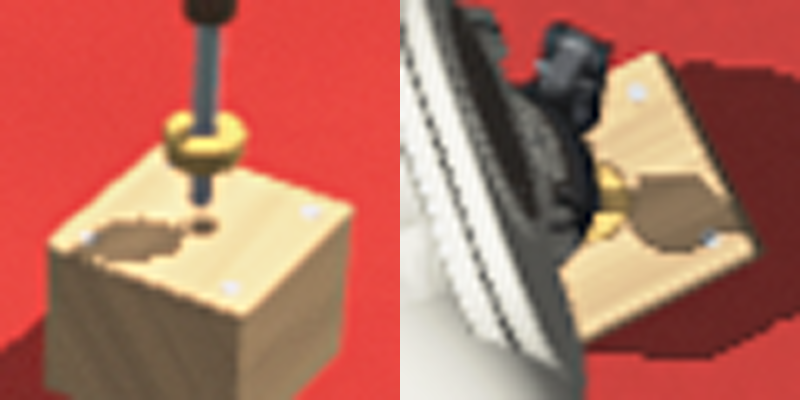

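The rod foot is at crop (201,205) and the hole at (203,226), nearly in line. I'll refine this to subpixel.

```bash
python3 - <<'E'
from h import *
s=camera("scene"); o=get_obs(); e=o["eef_pos"]; print(e)
im=s["image"].astype(float)
# hole centroid: darkness vs local wood
g=im.sum(2); 
print(g[158:176,350:368].astype(int))
E
```

```text
[0.48474582 0.19225959 0.1910806 ]
[[610 679 524 261 245 296 355 403 423 428 423 371 359 332 345 380 366 368]
 [669 678 586 343 220 220 226 228 228 224 222 223 242 293 346 365 361 364]
 [666 662 688 502 286 229 215 222 216 204 194 231 268 376 423 396 365 352]
 [644 644 667 648 583 457 298 228 217 212 260 411 468 601 644 600 501 419]
 [636 637 651 662 664 667 506 277 238 264 504 636 649 657 667 669 657 654]
 [638 643 646 657 674 694 551 282 243 288 588 665 660 658 664 670 669 674]
 [645 648 652 662 676 669 494 268 228 282 604 666 658 661 664 664 664 660]
 [649 656 658 669 674 660 478 261 214 299 607 667 663 663 664 661 658 647]
 [655 660 664 672 677 679 591 372 300 470 648 671 665 661 659 654 650 642]
 [670 673 677 674 678 676 659 590 607 660 676 675 663 657 655 648 643 636]
 [686 689 688 687 674 658 632 564 570 596 638 663 661 655 652 644 638 636]
 [530 535 546 647 586 566 516 377 353 381 491 636 659 654 644 638 635 636]
 [388 379 374 459 414 480 409 256 212 261 425 625 655 647 639 635 636 642]
 [384 369 362 351 348 428 530 456 423 469 604 653 648 640 640 639 639 652]
 [373 362 352 352 370 608 669 659 651 645 655 650 645 640 635 639 648 655]
 [361 351 353 345 411 639 673 667 661 654 648 645 641 637 638 647 658 658]
 [375 392 393 413 591 661 660 653 651 647 644 643 641 638 647 655 661 658]
 [593 660 656 646 661 658 653 649 644 645 643 635 637 643 656 662 659 657]]
```

```bash
python3 - <<'E'
from h import *
s=camera("scene"); t=camera("top"); o=get_obs(); e=o["eef_pos"]; print(e)
for n,c,b in(("s",s,(345,145,375,168)),("t",t,(255,210,280,240))):
    im=c["image"][b[1]:b[3],b[0]:b[2]].astype(int)
    m=(im[...,2]<0.55*im[...,0])&(im[...,1]>0.6*im[...,0])&(im[...,0]>90)
    ys,xs=np.nonzero(m); print(n,"x",xs.min()+b[0],xs.max()+b[0],"y",ys.min()+b[1],ys.max()+b[1])
    for r in m: print("".join(".#"[int(v)] for v in r))
f=.0918
for z in(f+.024,f+.03,f+.038,f+.044): print(round(z,4),proj(s,[e[0],e[1],z]).round(2),proj(t,[e[0],e[1],z]).round(2))
print("hole pred",proj(t,[.4845,.1907,.08]),proj(s,[.4845,.1907,.08]))
for d in([.005,0,0],[0,.005,0],[0,0,.005]): print(d,proj(s,e+d)-proj(s,e),proj(t,e+d)-proj(t,e))
E
```

```text
[0.48468036 0.19239665 0.19112267]
s x 345 369 y 152 162
..............................
..............................
..............................
..............................
..............................
..............................
..............................
.........###....###...........
........####....####..........
.......####.....#####.........
.......#####....#####.........
........############..........
.......#############..........
........############..........
.........###########..........
..........####..###...........
.#..........##.#.....#........
#.......................#.....
..............................
..............................
..............................
..............................
..............................
t x 262 275 y 218 239
.........................
.........................
.........................
.........................
.........................
.........................
.........................
.........................
.........##..............
.........###.............
.........####............
.........#####........
[... 185 characters left out ...]

.......####..............
.........................
.........................
.........................
.........................
.........................
.........................
.........................
.........................
.........................
....................#....
0.1158 [358.98 158.92] [262.38 223.64]
0.1218 [359.07 157.05] [262.1 223.6]
0.1298 [359.2  154.53] [261.72 223.56]
0.1358 [359.3  152.63] [261.43 223.52]
hole pred [264.58732766 223.90445635] [357.86868177 169.99955439]
[0.005, 0, 0] [1.02124636 0.80832678] [ 0.03824221 -1.83006492]
[0, 0.005, 0] [ 1.60773943 -0.4567377 ] [-1.82500888 -0.02457963]
[0, 0, 0.005] [ 0.0855718 -1.6862971] [-0.2606247  -0.03146034]
```

The rod needs about +1 mm in y. I'll shift, then go down into the mouth.

Request:
drive_tool:
  increments:
    - [[0,1,0],[0,0,0],0]
    - [[0,0,-3],[0,0,0],0]
    - [[0,0,-3],[0,0,0],0]
    - [[0,0,-2],[0,0,0],0]
    - [[0,0,-2],[0,0,0],0]
    - [[0,0,-2],[0,0,0],0]
    - [[0,0,-1],[0,0,0],0]
    - [[0,0,0],[0,0,0],0]

```text
clock: 7.63
eef_pos: [0.4844, 0.1932, 0.1775]
tool_rot: [0.833, 0.554, -0.0, -0.0]
ft_force: [-0.5, -0.6, -1.6]
grip_width: 0.0191
grasp_force: 58.9
```

Request:
drive_tool:
  increments:
    - [[0,0,-1],[0,0,0],0]
    - [[0,0,-1],[0,0,0],0]
    - [[0,0,-1],[0,0,0],0]
    - [[0,0,-1],[0,0,0],0]
    - [[0,0,0],[0,0,0],0]

```text
clock: 8.05
eef_pos: [0.4844, 0.1933, 0.1737]
tool_rot: [0.833, 0.554, -0.0, -0.0]
ft_force: [0.2, -0.5, -2.4]
grip_width: 0.0192
grasp_force: 58.9
```

Request:
drive_tool:
  increments:
    - [[0,0,-1],[0,0,0],0]
    - [[0,0,-1.5],[0,0,0],0]
    - [[0,0,-2],[0,0,0],0]
    - [[0,0,-2],[0,0,0],0]
    - [[0,0,-2],[0,0,0],0]
    - [[0,0,-1],[0,0,0],0]
    - [[0,0,-0.5],[0,0,0],0]
    - [[0,0,0],[0,0,0],0]

```text
clock: 8.72
eef_pos: [0.4844, 0.1933, 0.1637]
tool_rot: [0.833, 0.554, -0.0, -0.0]
ft_force: [-0.0, -0.8, -2.0]
grip_width: 0.0193
grasp_force: 58.9
```

Request:
drive_tool:
  increments:
    - [[0,0,-1],[0,0,0],0]
    - [[0,0,-1.5],[0,0,0],0]
    - [[0,0,-2],[0,0,0],0]
    - [[0,0,-2],[0,0,0],0]
    - [[0,0,-1],[0,0,0],0]
    - [[0,0,-0.5],[0,0,0],0]
    - [[0,0,0],[0,0,0],0]

```text
clock: 9.3
eef_pos: [0.4844, 0.1933, 0.1557]
tool_rot: [0.833, 0.554, -0.0, -0.0]
ft_force: [0.1, -0.8, -1.1]
grip_width: 0.0189
grasp_force: 58.9
```

Request:
drive_tool:
  increments:
    - [[0,0,-0.4],[0,0,0],0]
    - [[0,0,-0.4],[0,0,0],0]
    - [[0,0,-0.4],[0,0,0],0]
    - [[0,0,-0.4],[0,0,0],0]
    - [[0,0,-0.4],[0,0,0],0]
    - [[0,0,0],[0,0,0],0]

```text
clock: 9.8
eef_pos: [0.4848, 0.1935, 0.1545]
tool_rot: [0.833, 0.554, 0.001, 0.0]
ft_force: [-1.0, -0.3, 3.6]
grip_width: 0.0193
grasp_force: 59.6
```

The stop has met the block at about 25 mm depth (force up by about 5 N). The floor is at least 7 mm further, so I'll go 5 mm more.

Request:
drive_tool:
  increments:
    - [[0,0,-0.7],[0,0,0],0]
    - [[0,0,-0.7],[0,0,0],0]
    - [[0,0,-0.7],[0,0,0],0]
    - [[0,0,-0.7],[0,0,0],0]
    - [[0,0,-0.7],[0,0,0],0]
    - [[0,0,-0.7],[0,0,0],0]
    - [[0,0,-0.7],[0,0,0],0]
    - [[0,0,0],[0,0,0],0]

```text
clock: 10.47
eef_pos: [0.4846, 0.1933, 0.1488]
tool_rot: [0.833, 0.554, -0.0, 0.0]
ft_force: [0.4, -0.1, 2.2]
grip_width: 0.0191
grasp_force: 59.5
```

Request:
drive_tool:
  increments:
    - [[0,0,-0.4],[0,0,0],0]
    - [[0,0,-0.4],[0,0,0],0]
    - [[0,0,-0.4],[0,0,0],0]

```text
clock: 10.72
eef_pos: [0.4846, 0.1933, 0.1478]
tool_rot: [0.833, 0.554, 0.0, 0.0]
ft_force: [0.3, -0.5, 3.2]
grip_width: 0.0192
grasp_force: 59.6
```

Request:
drive_tool:
  increments:
    - [[0,0,-0.3],[0,0,0],0]
    - [[0,0,-0.3],[0,0,0],0]
    - [[0,0,-0.3],[0,0,0],0]
    - [[0,0,-0.3],[0,0,0],0]

```text
clock: 11.05
eef_pos: [0.4846, 0.1933, 0.1466]
tool_rot: [0.833, 0.554, 0.0, 0.0]
ft_force: [-0.1, 0.8, 3.5]
grip_width: 0.0192
grasp_force: 59.7
```

Request:
drive_tool:
  increments:
    - [[0,0,-0.3],[0,0,0],0]
    - [[0,0,-0.3],[0,0,0],0]
    - [[0,0,-0.3],[0,0,0],0]
    - [[0,0,-0.3],[0,0,0],0]

```text
clock: 11.38
eef_pos: [0.4845, 0.1933, 0.1454]
tool_rot: [0.833, 0.554, 0.0, -0.0]
ft_force: [-1.0, -0.9, 2.9]
grip_width: 0.0192
grasp_force: 59.7
```

Request:
drive_tool:
  increments:
    - [[0,0,-0.3],[0,0,0],0]
    - [[0,0,-0.3],[0,0,0],0]
    - [[0,0,-0.3],[0,0,0],0]
    - [[0,0,-0.3],[0,0,0],0]

```text
clock: 11.72
eef_pos: [0.4846, 0.1933, 0.1442]
tool_rot: [0.833, 0.554, 0.0, -0.0]
ft_force: [-0.7, 0.4, 2.7]
grip_width: 0.0193
grasp_force: 59.7
```

Request:
drive_tool:
  increments:
    - [[0,0,-0.3],[0,0,0],0]
    - [[0,0,-0.3],[0,0,0],0]
    - [[0,0,-0.3],[0,0,0],0]
    - [[0,0,-0.3],[0,0,0],0]

```text
clock: 12.05
eef_pos: [0.4845, 0.1933, 0.143]
tool_rot: [0.833, 0.554, -0.0, -0.0]
ft_force: [-0.2, -0.9, 2.6]
grip_width: 0.0194
grasp_force: 59.7
```

Request:
drive_tool:
  increments:
    - [[0,0,-0.3],[0,0,0],0]
    - [[0,0,-0.3],[0,0,0],0]
    - [[0,0,-0.3],[0,0,0],0]
    - [[0,0,-0.3],[0,0,0],0]

```text
clock: 12.38
eef_pos: [0.4845, 0.1933, 0.1418]
tool_rot: [0.833, 0.554, 0.0, 0.0]
ft_force: [-0.7, 1.1, 2.5]
grip_width: 0.0193
grasp_force: 59.7
```

Request:
drive_tool:
  increments:
    - [[0,0,-0.3],[0,0,0],0]
    - [[0,0,-0.3],[0,0,0],0]
    - [[0,0,-0.3],[0,0,0],0]
    - [[0,0,-0.3],[0,0,0],0]

```text
clock: 12.72
eef_pos: [0.4845, 0.1933, 0.1406]
tool_rot: [0.833, 0.554, -0.0, -0.0]
ft_force: [0.5, -0.1, 3.4]
grip_width: 0.0192
grasp_force: 59.7
```

Request:
drive_tool:
  increments:
    - [[0,0,-0.3],[0,0,0],0]
    - [[0,0,-0.3],[0,0,0],0]
    - [[0,0,-0.3],[0,0,0],0]
    - [[0,0,-0.3],[0,0,0],0]

```text
clock: 13.05
eef_pos: [0.4845, 0.1933, 0.1394]
tool_rot: [0.833, 0.554, 0.0, -0.0]
ft_force: [0.5, 0.1, 3.1]
grip_width: 0.0191
grasp_force: 59.7
```

Request:
drive_tool:
  increments:
    - [[0,0,-0.3],[0,0,0],0]
    - [[0,0,-0.3],[0,0,0],0]
    - [[0,0,-0.3],[0,0,0],0]
    - [[0,0,-0.3],[0,0,0],0]

```text
clock: 13.38
eef_pos: [0.4845, 0.1933, 0.1382]
tool_rot: [0.833, 0.554, 0.0, -0.0]
ft_force: [-0.8, 0.3, 3.8]
grip_width: 0.0194
grasp_force: 59.7
```

Request:
drive_tool:
  increments:
    - [[0,0,-0.3],[0,0,0],0]
    - [[0,0,-0.3],[0,0,0],0]
    - [[0,0,-0.3],[0,0,0],0]
    - [[0,0,-0.3],[0,0,0],0]

```text
clock: 13.72
eef_pos: [0.4845, 0.1933, 0.137]
tool_rot: [0.833, 0.554, -0.0, -0.0]
ft_force: [-0.5, -0.4, 2.8]
grip_width: 0.0192
grasp_force: 59.7
```

Request:
drive_tool:
  increments:
    - [[0,0,-0.3],[0,0,0],0]
    - [[0,0,-0.3],[0,0,0],0]
    - [[0,0,-0.3],[0,0,0],0]
    - [[0,0,-0.3],[0,0,0],0]

```text
clock: 14.05
eef_pos: [0.4845, 0.1933, 0.1358]
tool_rot: [0.833, 0.554, 0.0, -0.0]
ft_force: [-0.5, -0.4, 2.9]
grip_width: 0.0191
grasp_force: 59.7
```

Request:
drive_tool:
  increments:
    - [[0,0,-0.3],[0,0,0],0]
    - [[0,0,-0.3],[0,0,0],0]
    - [[0,0,-0.3],[0,0,0],0]
    - [[0,0,-0.3],[0,0,0],0]

```text
clock: 14.38
eef_pos: [0.4845, 0.1933, 0.1346]
tool_rot: [0.833, 0.554, -0.0, -0.0]
ft_force: [-1.2, 0.9, 2.7]
grip_width: 0.0193
grasp_force: 59.7
```

Request:
drive_tool:
  increments:
    - [[0,0,-0.3],[0,0,0],0]
    - [[0,0,-0.3],[0,0,0],0]
    - [[0,0,-0.3],[0,0,0],0]
    - [[0,0,-0.3],[0,0,0],0]

```text
clock: 14.72
eef_pos: [0.4845, 0.1933, 0.1334]
tool_rot: [0.833, 0.554, -0.0, -0.0]
ft_force: [0.6, 0.3, 3.4]
grip_width: 0.0192
grasp_force: 59.7
```

Request:
drive_tool:
  increments:
    - [[0,0,-0.3],[0,0,0],0]
    - [[0,0,-0.3],[0,0,0],0]
    - [[0,0,-0.3],[0,0,0],0]
    - [[0,0,-0.3],[0,0,0],0]

```text
clock: 15.05
eef_pos: [0.4845, 0.1933, 0.1322]
tool_rot: [0.833, 0.554, -0.0, -0.0]
ft_force: [-0.4, 0.4, 2.8]
grip_width: 0.0192
grasp_force: 59.7
```

Request:
drive_tool:
  increments:
    - [[0,0,-0.3],[0,0,0],0]
    - [[0,0,-0.3],[0,0,0],0]
    - [[0,0,-0.3],[0,0,0],0]
    - [[0,0,-0.3],[0,0,0],0]

```text
clock: 15.38
eef_pos: [0.4845, 0.1933, 0.131]
tool_rot: [0.833, 0.554, 0.0, -0.0]
ft_force: [0.5, 0.6, 3.3]
grip_width: 0.0188
grasp_force: 59.7
```

Request:
drive_tool:
  increments:
    - [[0,0,-0.3],[0,0,0],0]
    - [[0,0,-0.3],[0,0,0],0]
    - [[0,0,-0.3],[0,0,0],0]
    - [[0,0,-0.3],[0,0,0],0]

```text
clock: 15.72
eef_pos: [0.4845, 0.1933, 0.1298]
tool_rot: [0.833, 0.554, 0.0, -0.0]
ft_force: [-0.1, 0.7, 3.9]
grip_width: 0.0191
grasp_force: 59.7
```

Request:
drive_tool:
  increments:
    - [[0,0,-0.3],[0,0,0],0]
    - [[0,0,-0.3],[0,0,0],0]
    - [[0,0,-0.3],[0,0,0],0]
    - [[0,0,-0.3],[0,0,0],0]

```text
clock: 16.05
eef_pos: [0.4845, 0.1933, 0.1286]
tool_rot: [0.833, 0.554, 0.0, -0.0]
ft_force: [-0.3, 0.3, 2.5]
grip_width: 0.0193
grasp_force: 59.7
```

Request:
drive_tool:
  increments:
    - [[0,0,-0.3],[0,0,0],0]
    - [[0,0,-0.3],[0,0,0],0]
    - [[0,0,-0.3],[0,0,0],0]
    - [[0,0,-0.3],[0,0,0],0]

```text
clock: 16.38
eef_pos: [0.4845, 0.1933, 0.1274]
tool_rot: [0.833, 0.554, -0.0, -0.0]
ft_force: [-0.7, -0.1, 4.5]
grip_width: 0.0191
grasp_force: 59.8
```

Request:
drive_tool:
  increments:
    - [[0,0,-0.2],[0,0,0],0]
    - [[0,0,-0.2],[0,0,0],0]
    - [[0,0,0],[0,0,0],0]

```text
clock: 16.63
eef_pos: [0.4846, 0.1934, 0.1273]
tool_rot: [0.833, 0.554, 0.0, -0.0]
ft_force: [-1.9, 1.1, 5.7]
grip_width: 0.0195
grasp_force: 60.0
```

The floor is reached: z has stalled and the force is rising. I'll add a touch more and hold for over two seconds.

Request:
drive_tool:
  increments:
    - [[0,0,-0.2],[0,0,0],0]
    - [[0,0,-0.1],[0,0,0],0]
    - [[0,0,0],[0,0,0],0]

```text
clock: 16.88
eef_pos: [0.4846, 0.1934, 0.1273]
tool_rot: [0.833, 0.554, 0.0, 0.0]
ft_force: [-2.1, -1.5, 6.1]
grip_width: 0.0196
grasp_force: 60.2
```

Request:
drive_tool:
  increments:
    - [[0,0,-0.1],[0,0,0],0]
    - [[0,0,-0.1],[0,0,0],0]
    - [[0,0,0],[0,0,0],0]
    - [[0,0,0],[0,0,0],0]

```text
clock: 17.22
eef_pos: [0.4847, 0.1935, 0.1273]
tool_rot: [0.833, 0.554, 0.001, 0.0]
ft_force: [-1.2, -0.3, 7.2]
grip_width: 0.0195
grasp_force: 60.3
```

Request:
drive_tool:
  increments:
    - [[0,0,-0.2],[0,0,0],0]
    - [[0,0,0],[0,0,0],0]
    - [[0,0,0],[0,0,0],0]
    - [[0,0,0],[0,0,0],0]
    - [[0,0,0],[0,0,0],0]
    - [[0,0,0],[0,0,0],0]
    - [[0,0,0],[0,0,0],0]
    - [[0,0,0],[0,0,0],0]

```text
clock: 17.88
eef_pos: [0.4849, 0.1935, 0.1273]
tool_rot: [0.833, 0.554, 0.001, 0.0]
ft_force: [-1.7, 0.6, 8.2]
grip_width: 0.0192
grasp_force: 60.4
```

Request:
drive_tool:
  increments:
    - [[0,0,0],[0,0,0],0]
    - [[0,0,0],[0,0,0],0]
    - [[0,0,0],[0,0,0],0]
    - [[0,0,0],[0,0,0],0]
    - [[0,0,0],[0,0,0],0]
    - [[0,0,0],[0,0,0],0]
    - [[0,0,0],[0,0,0],0]
    - [[0,0,0],[0,0,0],0]

```text
clock: 18.55
eef_pos: [0.4848, 0.1935, 0.1273]
tool_rot: [0.833, 0.554, 0.001, 0.0]
ft_force: [-2.2, -0.3, 7.6]
grip_width: 0.0191
grasp_force: 60.4
```

Request:
drive_tool:
  increments:
    - [[0,0,0],[0,0,0],0]
    - [[0,0,0],[0,0,0],0]
    - [[0,0,0],[0,0,0],0]
    - [[0,0,0],[0,0,0],0]
    - [[0,0,0],[0,0,0],0]
    - [[0,0,0],[0,0,0],0]
    - [[0,0,0],[0,0,0],0]
    - [[0,0,0],[0,0,0],0]

```text
clock: 19.22
eef_pos: [0.4849, 0.1935, 0.1273]
tool_rot: [0.833, 0.554, 0.001, 0.0]
ft_force: [-1.5, -1.0, 7.9]
grip_width: 0.0195
grasp_force: 60.4
```

Request:
drive_tool:
  increments:
    - [[0,0,0],[0,0,0],0]
    - [[0,0,0],[0,0,0],0]
    - [[0,0,0],[0,0,0],0]
    - [[0,0,0],[0,0,0],0]
    - [[0,0,0],[0,0,0],0]
    - [[0,0,0],[0,0,0],0]
    - [[0,0,0],[0,0,0],0]
    - [[0,0,0],[0,0,0],0]

```text
clock: 19.88
eef_pos: [0.4848, 0.1935, 0.1273]
tool_rot: [0.833, 0.554, 0.001, 0.0]
ft_force: [-3.0, -1.1, 7.8]
grip_width: 0.0191
grasp_force: 60.4
```

Request:
drive_tool:
  increments:
    - [[0,0,0.4],[0,0,0],0]
    - [[0,0,0],[0,0,0],0]
    - [[0,0,0],[0,0,0],0.3]
    - [[0,0,0],[0,0,0],0.4]
    - [[0,0,0],[0,0,0],0.5]
    - [[0,0,0],[0,0,0],0.7]
    - [[0,0,0],[0,0,0],0.9]
    - [[0,0,0],[0,0,0],1]

```text
clock: 20.55
eef_pos: [0.4844, 0.1932, 0.1264]
tool_rot: [0.833, 0.554, -0.0, -0.0]
ft_force: [0.9, 0.1, -0.2]
grip_width: 0.0773
grasp_force: 0.0
```

Request:
drive_tool:
  increments:
    - [[0,0,0],[0,0,0],1]
    - [[0,0,0],[0,0,0],1]
    - [[0,0,0],[0,0,0],1]
    - [[0,0,0],[0,0,0],1]

```text
clock: 20.88
eef_pos: [0.4845, 0.1933, 0.1267]
tool_rot: [0.833, 0.554, -0.0, 0.0]
ft_force: [0.2, 0.9, -0.1]
grip_width: 0.0854
grasp_force: 0.0
```

Now straight up, then back toward the base to clear the view.

Request:
drive_tool:
  increments:
    - [[0,0,6],[0,0,0],1]
    - [[0,0,12],[0,0,0],1]
    - [[0,0,20],[0,0,0],1]
    - [[0,0,25],[0,0,0],1]
    - [[0,0,25],[0,0,0],1]
    - [[0,0,15],[0,0,0],1]
    - [[0,0,8],[0,0,0],1]

```text
clock: 21.47
eef_pos: [0.4858, 0.1938, 0.2409]
tool_rot: [0.833, 0.554, 0.002, 0.001]
ft_force: [0.8, -0.8, 0.6]
grip_width: 0.0854
grasp_force: 0.0
```

Request:
drive_tool:
  increments:
    - [[-8,-15,0],[0,0,0],1]
    - [[-15,-25,0],[0,0,0],1]
    - [[-15,-30,0],[0,0,0],1]
    - [[-15,-30,0],[0,0,0],1]
    - [[-15,-30,0],[0,0,0],1]
    - [[-8,-15,0],[0,0,0],1]
    - [[0,0,0],[0,0,0],1]
    - [[0,0,0],[0,0,0],1]

```text
clock: 22.13
eef_pos: [0.4083, 0.0478, 0.2378]
tool_rot: [0.833, 0.553, 0.0, -0.0]
ft_force: [-0.3, 0.1, 0.7]
grip_width: 0.0855
grasp_force: 0.0
```

```bash
python3 - <<'E'
from h import *
s=camera("scene"); t=camera("top")
R=lambda c,b:cv2.resize(c["image"][b[1]:b[3],b[0]:b[2],::-1],(400,400),interpolation=cv2.INTER_CUBIC)
cv2.imwrite("pics/end.png",np.vstack([np.hstack([R(s,(322,132,386,196)),R(t,(235,194,295,254))]),cv2.resize(s["image"][:,:,::-1],(800,500))])[:,:][0:900:1] if 0 else np.hstack([R(s,(322,132,386,196)),R(t,(235,194,295,254))]))
print(get_obs()["eef_pos"],get_obs()["clock"])
E
```

```text
[0.40897613 0.0487903  0.23767688] 22.2333
```

View pics/end.png

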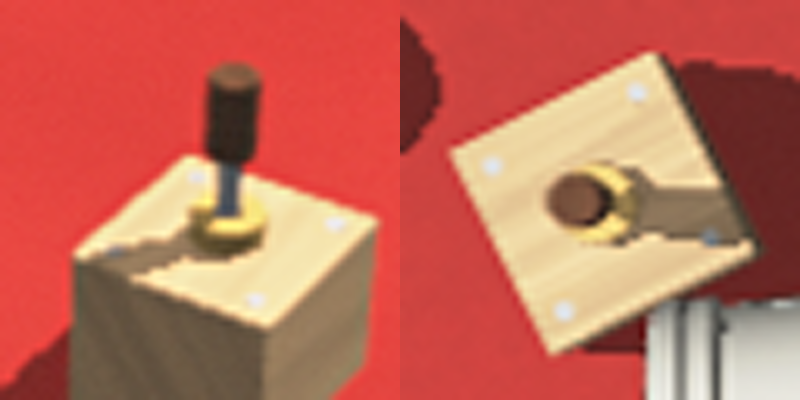

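The gauge stands upright in the hole, with its head at crop (233,75) and the stop lying flat on the block at (228,225). The gripper is clear, so I'll hand in.

```bash
python3 -c "
from workcell import job_done; print(job_done())"
```

```text
the job is handed in; nothing more can be done
None
```

The gauge bottomed out in the hole at about 52 mm and was held there for over two seconds with the wrist reading about 8 N, including the 4 N from the sliding stop; it now stands upright with its stop resting on the block, and the job was handed in at about 22 s (no verdict came back).

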